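# Start the blue washer's timer and mark it in use

### The arm

A 7-joint arm with a two-finger parallel gripper is mounted at the origin on the work surface. World frame = base frame: x ahead of the robot, y to its left, z up, the work surface at z = 0. Lengths are in mm, angles in rad, forces in N, time in s.
With the tool pointing down it reaches from about 425 to 950 mm from the base axis. Payload 4.7 kg.
Tool frame: the origin (TCP) lies at the centre of the arm's flange, where the gripper is bolted on; the fingertips stand 173 mm ahead of it and the grasp point (between the pads) lies 155 mm ahead of it; z points along the fingers, y is the line along which they close (so a half turn about z gives the same grasp; the last joint's range is limited). The gripper opens to 85 mm and grips with 20 to 120 N. Pads are 22 mm wide; open, the fingers measure 114 mm over their backs; the gripper's body (76 mm by 85 mm) begins 54 mm behind the grasp point. The pads swing forward as they close: fully open they stand 13 mm farther back than shut.
Start: joints at [-1.357, 0.469, -0.049, 1.532, 0.024, 1.141, -0.082], TCP at [162.245, 655.215, 404.735] pointing down, gripper open.
Joint ranges: [-2.59, 2.59], [-0.33, 1.99], [-1.39, 1.29], [0.1, 2.45], [-1.04, 4.18], [0.21, 1.99], [-2.66, 2.66]. Speed limits (rad/s): [2.57, 2.57, 3.14, 3.14, 3.14, 3.14, 3.14].

### API

Orientations are given as a unit quaternion [w, x, y, z].
In Python, from workcell import telemetry, cams, sign_off gives the robot as it stands.
- The arm moves only by the tool step_arm, never from a script. Its argument "rows" is a list that holds one entry, the list of rows, each a list of 6 numbers: the shift along the world's x, y, z in m, then the turn, a rotation vector about the world's x, y, z in degrees. A call has exactly 10 rows; each row is the pose to reach, as a shift and turn from the pose commanded when the call began; what a row does not reach only later rows make up. A row lasts 1/12 s, in which the tool goes at most 41.7 mm and 7.16 degrees, less where a joint would pass 70% of its speed; a pose out of reach is approached as far as the arm can. A call with a gripper value outside its range is refused whole. "jaw" is the opening, from 0 (shut) to 1 (fully open), set as the call begins (left out, the last holds). The fingers move at their own pace and stop on an object; "force" is the grip in N (left out, the last holds). Time passes only in rows, so rows that repeat a pose let the fingers close, or fill a call up. It gives the time, the measured TCP pose, the force, the opening and the grip force at its end, in the units of the state.
- telemetry.state(): the state, without advancing time (a new reading comes with each control period).
- cams.snapshot(name): name is "side" or "top"; returns (picture, depth): 420x560x3 uint8, red, green, blue; 420x560 float32, mm along the optical axis (not along the pixel's ray), 0 where there is no reading.
- cams.camera_info(name): a dict with "fx", "fy", "cx", "cy" (pixels), "k1" (the pictures are not rectified: a ray, as slopes to the right and down, at radius r is drawn at 1 + k1 r^2 times it, then the intrinsics apply), "cam_to_world" (4x4, takes a point from camera to world coordinates). Camera axes: x right, y up, looking along -z (the intrinsics and any distortion apply to the point x, -y, -z); pixel columns grow to the right and rows downward; lengths in mm; the calibration is good to about 2 mm. A picture is of the moment at which its call begins. camera_info takes no time and is no camera call.
- sign_off(): hands the job in; it is judged then, once.
The state is a dict: "time": time; "joints": joint angles; "qvel": joint speeds; "joint_torque": joint torques, N m; "ee_pos": TCP position; "orientation": TCP orientation; "contact_force": force on the tool from outside, world axes, zero at the start; "wrist_torque": the same for the moment, N m; "opening": finger opening in mm; "gripper_force": force on a finger pad.
Only numpy, scipy, OpenCV 4.12 (cv2) and the standard library are available. Lean on these libraries where they do the work, as an engineer would, in place of code of your own. Each camera call takes 0.05 s, during which the arm holds its last target. There are 200 camera calls.

### The job

The blue washer has just been loaded: with the fingertips, gently press the blue timer's button all the way down and let it spring back up, then push the blue lever on the status board right over, away from the robot, to mark that washer as in use, and withdraw. Do not pick anything up, lift or shove the timers, or press the button hard, and leave the yellow and red timers and levers, the detergent bottle and the brush alone.

Things in the scene. Friction and masses are not known exactly. Their poses are not given: they have to be found in the camera images.
- timer_blue: Blue timer on the counter: a white rounded box 76 (along its x) x 64 (y) x 26 mm high with a dark display on its -x half and a round blue push button on top, loose, about 0.13 to 0.25 kg. Origin: centre of its underside; z up, its x runs from the display to the button.
- button_blue_top (a point): The centre of the top face of the blue timer's round button (32 mm diameter, 34 mm above the counter when up, 8 mm proud of the white box); the point goes down with the button; z up.
- button_blue (a joint): The blue timer's button: 0 = up, grows as it is pressed, 0.005 m = fully down. A spring pushes it back: about 1.5 N to start, 4 N fully down.
- lever_blue (a joint): Toggle lever with a blue ball on the status board: 0 = leaning to the board's -x, towards the robot (free), 1.0 rad = leaning to its +x (in use), stops at both ends; starts at 0 to 0.1. About 1 N at the ball moves it; it stays where left. It swings about the board's y, axis 30 mm above the counter, 65 mm from the ball's centre; rod 10 mm thick.
- lever_blue_tip (a point): The centre of the blue ball (26 mm diameter) of the lever; at joint 0 it is 87 mm above the counter and 31 mm to the board's -x side of the lever axis, at 1.0 rad 31 mm to the +x side. The point's axes turn with the lever; at joint 0 they are the board's.
- timer_yellow: Yellow timer on the counter: a white rounded box 76 (along its x) x 64 (y) x 26 mm high with a dark display on its -x half and a round yellow push button on top, loose, about 0.13 to 0.25 kg. Origin: centre of its underside; z up, its x runs from the display to the button.
- button_yellow_top (a point): The centre of the top face of the yellow timer's round button (32 mm diameter, 34 mm above the counter when up, 8 mm proud of the white box); the point goes down with the button; z up.
- button_yellow (a joint): The yellow timer's button: 0 = up, grows as it is pressed, 0.005 m = fully down. A spring pushes it back: about 1.5 N to start, 4 N fully down.
- lever_yellow (a joint): Toggle lever with a yellow ball on the status board: 0 = leaning to the board's -x, towards the robot (free), 1.0 rad = leaning to its +x (in use), stops at both ends; starts at 0 to 0.1. About 1 N at the ball moves it; it stays where left. It swings about the board's y, axis 30 mm above the counter, 65 mm from the ball's centre; rod 10 mm thick.
- lever_yellow_tip (a point): The centre of the yellow ball (26 mm diameter) of the lever; at joint 0 it is 87 mm above the counter and 31 mm to the board's -x side of the lever axis, at 1.0 rad 31 mm to the +x side. The point's axes turn with the lever; at joint 0 they are the board's.
- timer_red: Red timer on the counter: a white rounded box 76 (along its x) x 64 (y) x 26 mm high with a dark display on its -x half and a round red push button on top, loose, about 0.13 to 0.25 kg. Origin: centre of its underside; z up, its x runs from the display to the button.
- button_red_top (a point): The centre of the top face of the red timer's round button (32 mm diameter, 34 mm above the counter when up, 8 mm proud of the white box); the point goes down with the button; z up.
- button_red (a joint): The red timer's button: 0 = up, grows as it is pressed, 0.005 m = fully down. A spring pushes it back: about 1.5 N to start, 4 N fully down.
- lever_red (a joint): Toggle lever with a red ball on the status board: 0 = leaning to the board's -x, towards the robot (free), 1.0 rad = leaning to its +x (in use), stops at both ends; starts at 0 to 0.1. About 1 N at the ball moves it; it stays where left. It swings about the board's y, axis 30 mm above the counter, 65 mm from the ball's centre; rod 10 mm thick.
- lever_red_tip (a point): The centre of the red ball (26 mm diameter) of the lever; at joint 0 it is 87 mm above the counter and 31 mm to the board's -x side of the lever axis, at 1.0 rad 31 mm to the +x side. The point's axes turn with the lever; at joint 0 they are the board's.
- board: Washer status board, fixed: aluminium plate 130 (x) x 270 (y) x 8 mm with three levers in a row along its y, 80 mm apart, any colour order, each on a grey block 70 (x) x 50 (y) mm, top 33 mm above the counter (its axis barrel 43 mm). Origin: underside centre, below the middle lever's axis; its x points away from the robot (turned up to 0.3 rad): levers are pushed that way.
- detergent: Detergent bottle, white with white cap and orange label, 68 mm diameter, 170 mm tall, standing loose; leave it alone. Origin: centre of its underside.
- brush: Small stain brush, about 170 mm long, lying loose beyond the timers; leave it alone. Origin: underside, near its middle.
Mind the look-alikes: they are no part of the job. Leave any orange look-alike of the timer_yellow alone.

How it is judged:
By the outcome, as a careful person would: the job done as asked, in the order asked, and still so for the second after the job is handed in, with the robot touching nothing.
It also fails if it takes over 42 s, if anything falls off the work surface, if the arm or the gripper's body presses on something with over 40 N, if the wrist force passes 120 N, or if a joint passes its speed limit or range.

## Working session

There is one attempt and no reset: what is moved stays moved. The work goes in short steps, Python scripts to look and compute and a tool call to move; the robot and the scene stay as the last step left them, time stands still between calls to the robot, and variables do not carry over. Pictures are saved under pics/ and viewed, at most 10 in all, crops included, and the job is handed in when it is done.

Besides the shell and the picture viewer there is one more tool, called after ">>>" as a command line: name --argument value ..., lists and objects as JSON in quotes. step_arm: Moves the arm, as the interface text tells. Its arguments: {"type":"object","properties":{"rows":{"type":"array"},"jaw":{"type":"number"},"force":{"type":"number"}},"required":["rows"]}

```bash
mkdir -p pics
cat > h.py <<'E'
import numpy as np, cv2
from workcell import telemetry, cams, sign_off
def look(n,fn):
    p,d=cams.snapshot(n); cv2.imwrite(f'pics/{fn}.png',p[:,:,::-1]); np.savez(f'pics/{fn}.npz',p=p,d=d); return p,d
def ray(n,u,v):
    c=cams.camera_info(n); x=(u-c['cx'])/c['fx']; y=(v-c['cy'])/c['fy']
    a,b=x,y
    for _ in range(20):
        s=1+c['k1']*(a*a+b*b); a,b=x/s,y/s
    T=np.array(c['cam_to_world']); return T[:3,3],T[:3,:3]@np.array([a,-b,-1.])
def at_z(n,u,v,z):
    o,r=ray(n,u,v); return o+r*(z-o[2])/r[2]
def at_d(n,u,v,d):
    o,r=ray(n,u,v); return o+r*d
def tri(u1,v1,u2,v2):
    o,r=ray('top',u1,v1); p,s=ray('side',u2,v2)
    t=np.linalg.lstsq(np.c_[r,-s],p-o,rcond=None)[0]; A=o+r*t[0];B=p+s*t[1]
    return (A+B)/2,np.linalg.norm(A-B)
E
python3 - <<'E'
from h import *
look('top','t0');look('side','s0')
for n in('top','side'): print(np.round(cams.camera_info(n)['cam_to_world'],2).tolist())
s=telemetry.state();print({k:np.round(v,3).tolist() for k,v in s.items()})
E
```

```text
[[-0.0, 0.98, -0.17, 369.16], [-1.0, -0.0, -0.0, 27.61], [-0.0, 0.17, 0.98, 1188.55], [0.0, 0.0, 0.0, 1.0]]
[[-1.0, 0.0, -0.03, 522.77], [-0.02, -0.62, 0.79, 789.09], [-0.02, 0.79, 0.62, 682.28], [0.0, 0.0, 0.0, 1.0]]
{'time': 0.1, 'joints': [-1.357, 0.469, -0.049, 1.534, 0.024, 1.141, -0.082], 'qvel': [-0.0, -0.003, 0.001, -0.001, 0.001, -0.002, 0.002], 'joint_torque': [0.001, -51.152, -0.047, -23.839, 0.011, 0.004, 0.0], 'ee_pos': [162.216, 654.991, 403.753], 'orientation': [-0.0, 0.121, 0.993, -0.001], 'contact_force': [0.157, -0.101, -0.026], 'wrist_torque': [0.008, -0.049, -0.051], 'gripper_force': 0.0, 'opening': 85.272}
```

View pics/t0.png

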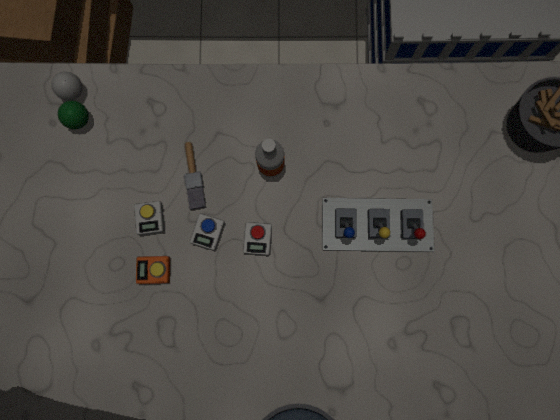

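View pics/s0.png

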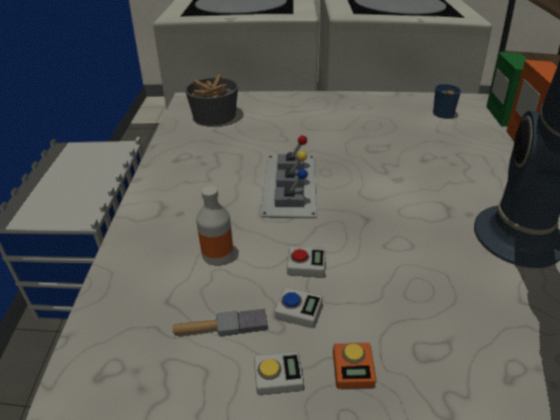

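The top view shows the blue button at about (208,226) and the blue ball at (349,232). In the side view they are at about (291,299) and (303,174). I'll refine these in enlarged crops.

Run:
```python
from h import *
def c(f,x,y,w,h): return cv2.resize(cv2.imread(f'pics/{f}.png')[y:y+h,x:x+w],None,fx=5,fy=5,interpolation=2)
a=np.vstack([np.hstack([c('t0',180,200,60,55),c('s0',260,275,80,55)]),np.hstack([c('t0',320,195,60,60),c('s0',255,135,80,60)])])
cv2.imwrite('pics/c0.png',a);print(a.shape)
for n,f in(('top','t0'),('side','s0')):
    z=np.load(f'pics/{f}.npz');hsv=cv2.cvtColor(z['p'],cv2.COLOR_RGB2HSV)
    m=cv2.inRange(hsv,(105,120,60),(125,255,255))
    k,l,st,ce=cv2.connectedComponentsWithStats(m)
    for i in range(1,k):
        x,y,w,h,ar=st[i]
        if 25<ar<600 and y>120: print(n,st[i],ce[i].round(2),at_d(n,*ce[i],np.median(z['d'][l==i])).round(1))
```

```text
(575, 700, 3)
top [202 219  12  13 127] [207.54 225.02] [526.8 213.7  35.4]
top [345 228   9   8  53] [349.06 231.47] [ 502.6 -116.1   99.9]
side [297 168  10   9  63] [301.68 172.65] [ 502.3 -109.4   94.3]
side [283 293  17  13 173] [291.04 298.94] [525.4 217.5  33.8]
```

View pics/c0.png

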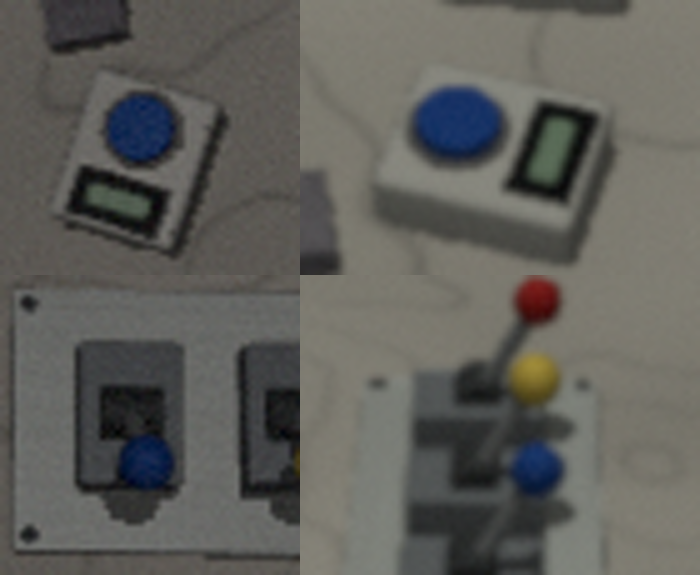

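The crops put the button at top (208.0,225.6) and side (291.4,299.4). The ball is at top (349.4,232.4) and side (302.2,173.6).

Run:
```python
from h import *
print('button',tri(207.9,225.4,291.3,299.2)); print('ball',tri(349.3,232.2,302.1,173.4))
print('b',at_z('top',207.9,225.4,34),at_z('side',291.3,299.2,34));print('l',at_z('top',349.3,232.2,88),at_z('side',302.1,173.4,88))
for u,v in((325.5,200.5),(325.5,246.5),(429.5,200.5),(430.5,246.5)):print(at_z('top',u,v,8).round(1))
for u,v in((206,205),(196,212),(190,243),(216,251)):pass
# display->button direction
print(at_z('top',203.5,240,26))
```

```text
button (array([525.80349068, 213.88867058,  29.26166922]), np.float64(1.7829191143870455))
ball (array([ 501.8376503 , -118.29705857,   86.53074614]), np.float64(1.451854075726995))
b [526.0519445  213.03207303  34.        ] [524.90894477 218.26204311  34.        ]
l [ 502.3863771  -118.19621716   88.        ] [ 501.17974388 -115.83080601   88.        ]
[591. -72.   8.]
[477.2 -70.1   8. ]
[ 590.4 -327.6    8. ]
[ 477.1 -323.8    8. ]
[491.8517784  223.91157858  26.        ]
```

>>> step_arm --rows '[[[0.02,-0.025,0,0,0,1.4],[0.045,-0.055,0,0,0,2.8],[0.07,-0.085,0,0,0,4.2],[0.095,-0.115,0,0,0,5.6],[0.12,-0.145,0,0,0,7],[0.145,-0.175,0,0,0,8.4],[0.17,-0.205,0,0,0,9.8],[0.195,-0.235,0,0,0,11.2],[0.22,-0.265,0,0,0,12.6],[0.245,-0.295,0,0,0,14]]]' --jaw 0

```text
time: 0.93
ee_pos: [408.0, 358.4, 404.5]
orientation: [-0.0, -0.001, 1.0, -0.0]
contact_force: [0.1, -0.2, 0.3]
opening: 0.1
gripper_force: 0.0
```

>>> step_arm --rows '[[[0.02,-0.025,0,0,0,0],[0.045,-0.055,0,0,0,0],[0.07,-0.085,-0.02,0,0,0],[0.095,-0.115,-0.04,0,0,0],[0.118,-0.145,-0.065,0,0,0],[0.118,-0.145,-0.09,0,0,0],[0.118,-0.145,-0.115,0,0,0],[0.118,-0.145,-0.135,0,0,0],[0.118,-0.145,-0.15,0,0,0],[0.118,-0.145,-0.15,0,0,0]]]'

```text
time: 1.77
ee_pos: [523.9, 214.5, 251.2]
orientation: [-0.003, -0.001, 1.0, -0.002]
contact_force: [0.1, 0.5, 0.3]
opening: 0.1
gripper_force: 0.0
```

Run:
```python
from h import *
look('top','t1');look('side','s1')
def c(f,x,y,w,h): return cv2.resize(cv2.imread(f'pics/{f}.png')[y:y+h,x:x+w],None,fx=4,fy=4,interpolation=2)
cv2.imwrite('pics/c1.png',np.hstack([c('t1',160,180,90,110),c('s1',245,220,100,110)]))
print(telemetry.state()['ee_pos'])
```

```text
[525.19211026 215.1914136  254.45531759]
```

View pics/c1.png

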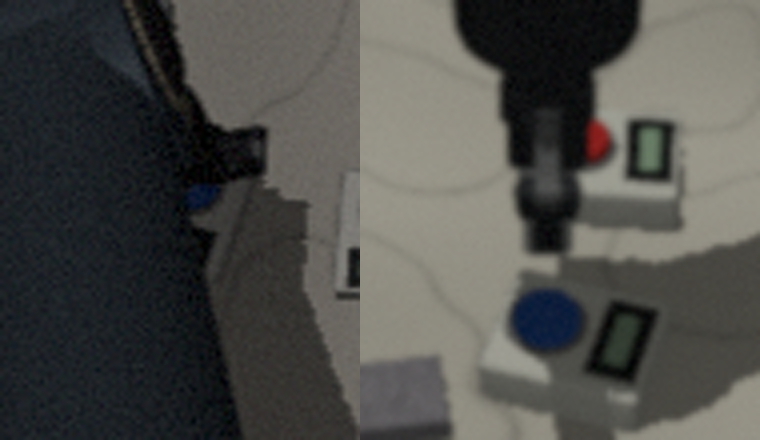

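The side crop shows the shut fingertips at about (291.7,282), right above the button (291.5,300). They line up in x, so I'll check y.

Run:
```python
from h import *
for v in (280,281.5,282.5): print(at_z('side',291.7,v,81.5))
print(telemetry.state()['ee_pos'],telemetry.state()['contact_force'])
```

```text
[524.24087054 215.30731335  81.5       ]
[524.22791151 218.93893633  81.5       ]
[524.21927813 221.34690687  81.5       ]
[525.19211026 215.1914136  254.45531759] [ 0.80653929  0.20095893 -0.57304626]
```

>>> step_arm --rows '[[[0,0,-0.008,0,0,0],[0,0,-0.016,0,0,0],[0,0,-0.024,0,0,0],[0,0,-0.03,0,0,0],[0,0,-0.035,0,0,0],[0,0,-0.039,0,0,0],[0,0,-0.041,0,0,0],[0,0,-0.042,0,0,0],[0,0,-0.042,0,0,0],[0,0,-0.042,0,0,0]]]'

```text
time: 2.7
ee_pos: [525.4, 215.3, 212.9]
orientation: [0.0, -0.001, 1.0, 0.0]
contact_force: [-1.4, 0.5, 0.3]
opening: 0.0
gripper_force: 0.0
```

>>> step_arm --rows '[[[0,0,-0.001,0,0,0],[0,0,-0.002,0,0,0],[0,0,-0.003,0,0,0],[0,0,-0.004,0,0,0],[0,0,-0.005,0,0,0],[0,0,-0.006,0,0,0],[0,0,-0.007,0,0,0],[0,0,-0.008,0,0,0],[0,0,-0.008,0,0,0],[0,0,-0.008,0,0,0]]]'

```text
time: 3.53
ee_pos: [525.3, 215.2, 204.9]
orientation: [-0.0, -0.001, 1.0, 0.0]
contact_force: [-0.5, -1.5, 2.7]
opening: -0.0
gripper_force: 1.4
```

>>> step_arm --rows '[[[0,0,-0.0005,0,0,0],[0,0,-0.001,0,0,0],[0,0,-0.0015,0,0,0],[0,0,-0.002,0,0,0],[0,0,-0.002,0,0,0],[0,0,-0.002,0,0,0],[0,0,-0.002,0,0,0],[0,0,-0.002,0,0,0],[0,0,-0.002,0,0,0],[0,0,-0.002,0,0,0]]]'

```text
time: 4.37
ee_pos: [525.3, 215.2, 202.8]
orientation: [0.0, -0.001, 1.0, 0.0]
contact_force: [-0.8, 0.3, 3.2]
opening: -0.1
gripper_force: 1.9
```

Now in 0.5 mm steps until the force rises past the spring.

>>> step_arm --rows '[[[0,0,-0.0005,0,0,0],[0,0,-0.001,0,0,0],[0,0,-0.001,0,0,0],[0,0,-0.001,0,0,0],[0,0,-0.001,0,0,0],[0,0,-0.001,0,0,0],[0,0,-0.001,0,0,0],[0,0,-0.001,0,0,0],[0,0,-0.001,0,0,0],[0,0,-0.001,0,0,0]]]'

```text
time: 5.2
ee_pos: [525.3, 215.2, 202.4]
orientation: [-0.0, -0.001, 1.0, 0.0]
contact_force: [-2.0, -1.1, 9.9]
opening: -0.4
gripper_force: 4.6
```

The force reached 9.9 N and motion stopped, so the button is bottomed out. I'm lifting off straight up.

>>> step_arm --rows '[[[0,0,0.002,0,0,0],[0,0,0.005,0,0,0],[0,0,0.01,0,0,0],[0,0,0.018,0,0,0],[0,0,0.03,0,0,0],[0,0,0.045,0,0,0],[0,0,0.06,0,0,0],[0,0,0.08,0,0,0],[0,0,0.1,0,0,0],[0,0,0.12,0,0,0]]]'

```text
time: 6.03
ee_pos: [525.1, 215.1, 323.6]
orientation: [0.0, -0.001, 1.0, 0.0]
contact_force: [0.1, 0.4, 0.0]
opening: -0.1
gripper_force: 0.0
```

>>> step_arm --rows '[[[-0.005,-0.03,0,0,0,0],[-0.013,-0.065,0,0,0,0],[-0.021,-0.1,0,0,0,0],[-0.029,-0.135,0,0,0,0],[-0.037,-0.17,0,0,0,0],[-0.045,-0.205,0,0,0,0],[-0.053,-0.24,0,0,0,0],[-0.061,-0.275,0,0,0,0],[-0.067,-0.31,0,0,0,0],[-0.07,-0.333,0,0,0,0]]]'

```text
time: 6.87
ee_pos: [453.9, -121.2, 322.8]
orientation: [0.001, 0.001, 1.0, -0.0]
contact_force: [0.1, 0.3, -0.2]
opening: -0.2
gripper_force: 0.0
```

>>> step_arm --rows '[[[0,0,-0.01,0,0,0],[0,0,-0.025,0,0,0],[0,0,-0.04,0,0,0],[0,0,-0.055,0,0,0],[0,0,-0.065,0,0,0],[0,0,-0.07,0,0,0],[0,0,-0.073,0,0,0],[0,0,-0.073,0,0,0],[0,0,-0.073,0,0,0],[0,0,-0.073,0,0,0]]]'

```text
time: 7.7
ee_pos: [455.6, -117.8, 249.4]
orientation: [0.001, -0.001, 1.0, -0.0]
contact_force: [0.8, 0.6, -0.0]
opening: 0.1
gripper_force: 0.0
```

Run:
```python
from h import *
look('top','t2');look('side','s2')
def c(f,x,y,w,h): return cv2.resize(cv2.imread(f'pics/{f}.png')[y:y+h,x:x+w],None,fx=4,fy=4,interpolation=2)
cv2.imwrite('pics/c2.png',np.hstack([c('t2',190,190,70,130),c('s2',245,125,90,130)]))
print(telemetry.state()['ee_pos'])
for n,f in(('top','t0'),('top','t2'),('side','s0'),('side','s2')):
    z=np.load(f'pics/{f}.npz');hsv=cv2.cvtColor(z['p'],cv2.COLOR_RGB2HSV)
    m=cv2.inRange(hsv,(105,120,60),(125,255,255));k,l,st,ce=cv2.connectedComponentsWithStats(m)
    for i in range(1,k):
        x,y,w,h,ar=st[i]
        if 25<ar<600 and y>120: print(f,st[i],ce[i].round(2))
```

```text
[ 455.46744152 -117.82654508  249.31443343]
t0 [202 219  12  13 127] [207.54 225.02]
t0 [345 228   9   8  53] [349.06 231.47]
t2 [202 219  13  13 129] [207.69 225.12]
s0 [297 168  10   9  63] [301.68 172.65]
s0 [283 293  17  13 173] [291.04 298.94]
s2 [297 168  10  10  67] [301.67 172.75]
s2 [283 293  17  13 176] [291.07 299.03]
```

View pics/c2.png

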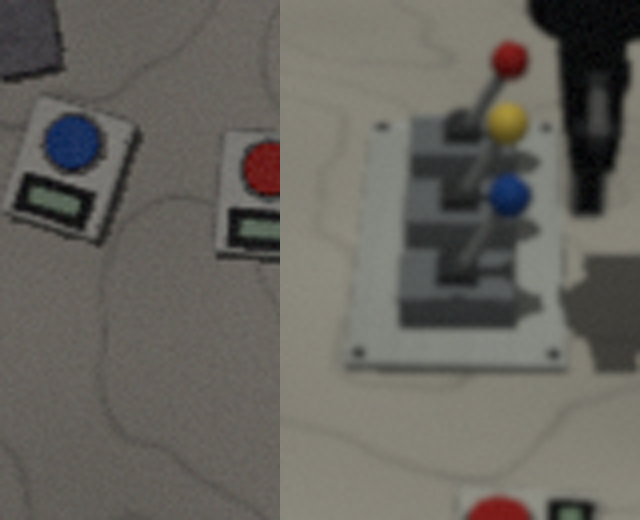

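The button is back up and the timer has not moved. In the side crop the fingertips, at about (587,205), stand level with the blue ball (509,195) on the robot's side. Next I push along +x.

>>> step_arm --rows '[[[0.006,0,0,0,0,0],[0.014,0,0,0,0,0],[0.022,0,0,0,0,0],[0.03,0,0,0,0,0],[0.038,0,0,0,0,0],[0.046,0,0,0,0,0],[0.054,0,0,0,0,0],[0.062,0,0,0,0,0],[0.07,0,0,0,0,0],[0.076,0,0,0,0,0]]]'

```text
time: 8.63
ee_pos: [532.2, -117.7, 248.5]
orientation: [-0.0, -0.001, 1.0, 0.0]
contact_force: [-1.6, -0.4, -0.5]
opening: -0.2
gripper_force: 0.6
```

>>> step_arm --rows '[[[0.002,0,0,0,0,0],[0.004,0,0,0,0,0],[0.005,0,0,0,0,0],[0.006,0,0,0,0,0],[0.007,0,0,0,0,0],[0.007,0,0,0,0,0],[0.007,0,0,0,0,0],[0.007,0,0,0,0,0],[0.007,0,0,0,0,0],[0.007,0,0,0,0,0]]]'

```text
time: 9.47
ee_pos: [538.2, -117.8, 248.8]
orientation: [-0.0, -0.001, 1.0, 0.0]
contact_force: [-1.3, -0.6, -0.9]
opening: -0.2
gripper_force: 0.5
```

>>> step_arm --rows '[[[0.001,0,0,0,0,0],[0.002,0,0,0,0,0],[0.003,0,0,0,0,0],[0.003,0,0,0,0,0],[0.003,0,0,0,0,0],[0.003,0,0,0,0,0],[0.003,0,0,0,0,0],[0.003,0,0,0,0,0],[0.003,0,0,0,0,0],[0.003,0,0,0,0,0]]]'

```text
time: 10.3
ee_pos: [539.6, -118.0, 248.5]
orientation: [-0.003, -0.001, 1.0, 0.001]
contact_force: [-7.6, 0.4, 5.1]
opening: 0.4
gripper_force: 3.7
```

>>> step_arm --rows '[[[0.001,0,0,0,0,0],[0.001,0,0,0,0,0],[0.001,0,0,0,0,0],[0.001,0,0,0,0,0],[0.001,0,0,0,0,0],[0.001,0,0,0,0,0],[0.001,0,0,0,0,0],[0.001,0,0,0,0,0],[0.001,0,0,0,0,0],[0.001,0,0,0,0,0]]]'

```text
time: 11.13
ee_pos: [540.0, -118.0, 248.5]
orientation: [-0.004, -0.001, 1.0, 0.001]
contact_force: [-9.4, 0.6, 6.6]
opening: -0.2
gripper_force: 4.8
```

The force rises without further motion, so the lever is at its stop. I'm withdrawing backwards, then up.

>>> step_arm --rows '[[[-0.004,0,0,0,0,0],[-0.01,0,0,0,0,0],[-0.02,0,0,0,0,0],[-0.035,0,0,0,0,0],[-0.05,0,0,0,0,0],[-0.065,0,0.01,0,0,0],[-0.075,0,0.035,0,0,0],[-0.08,0,0.065,0,0,0],[-0.08,0.02,0.095,0,0,0],[-0.08,0.05,0.11,0,0,0]]]'

```text
time: 11.97
ee_pos: [462.2, -70.2, 362.3]
orientation: [0.003, 0.003, 1.0, -0.001]
contact_force: [1.6, -0.3, -0.1]
opening: 0.0
gripper_force: 0.0
```

>>> step_arm --rows '[[[0,0.03,0,0,0,0],[0,0.06,0,0,0,0],[0,0.09,0,0,0,0],[0,0.11,0,0,0,0],[0,0.12,0,0,0,0],[0,0.12,0,0,0,0],[0,0.12,0,0,0,0],[0,0.12,0,0,0,0],[0,0.12,0,0,0,0],[0,0.12,0,0,0,0]]]'

```text
time: 12.8
ee_pos: [462.3, 50.8, 358.7]
orientation: [-0.0, 0.001, 1.0, -0.0]
contact_force: [-0.8, 0.2, -0.1]
opening: -0.3
gripper_force: 0.0
```

Run:
```python
from h import *
look('top','t3');look('side','s3')
def c(f,x,y,w,h): return cv2.resize(cv2.imread(f'pics/{f}.png')[y:y+h,x:x+w],None,fx=3,fy=3,interpolation=2)
cv2.imwrite('pics/c3.png',np.hstack([c('t3',310,180,130,190),c('s3',240,130,110,190)]))
```

```text
(no output)
```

View pics/c3.png

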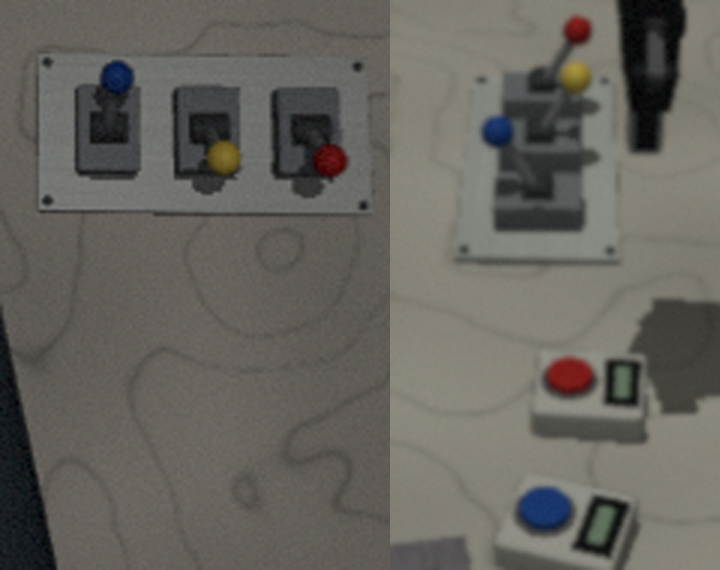

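The blue lever leans fully away, with its ball at top (349,206). The other levers and the timers are unchanged and the arm is clear.

```bash
python3 -c "
from h import *
print(at_z('top',349,205.7,85)); print(sign_off())"
```

```text
[ 564.21735407 -119.47828797   85.        ]
the job is handed in; nothing more can be done
None
```

The blue timer's button was pressed fully down (about 10 N peak reading) and sprang back, the blue lever was pushed to its far stop, and the arm is clear; the job was handed in at about 13 s.

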